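Grade salvaged trackballs on a sloped sorting board

ROBOT

A 6-joint arm with a two-finger parallel gripper is mounted at the origin on the work surface. World frame = base frame: x ahead of the robot, y to its left, z up, the work surface at z = 0. Lengths are in m, angles in rad, forces in N, time in s.
With the tool pointing down it reaches from about 0.325 to 0.75 m from the base axis. Payload 7.6 kg.
Tool frame: the origin (TCP) lies between the finger pads; the fingertips stand 22 mm ahead of it and the grasp point (between the pads) lies 3 mm ahead of it; z points along the fingers, x is the direction in which the jaws open and shut, and the axes are right-handed (so a half turn about z gives the same grasp; the last joint's range is limited). The gripper opens to 85 mm and grips with 20 to 120 N. Pads are 22 mm wide; open, the fingers measure 114 mm over their backs; the gripper's body (76 mm by 85 mm) begins 54 mm behind the grasp point. The pads swing forward as they close: fully open they stand 13 mm farther back than shut.
Start: joints at [-1.362, 0.052, 1.401, -0, 1.689, -0.07], TCP at [0.145, -0.505, 0.253] pointing down, gripper open.
Joint ranges: [-2.9, 2.9], [-0.91, 2.17], [0.12, 2.37], [-1.06, 4.2], [0.26, 2.73], [-2.93, 2.93]. Speed limits (rad/s): [2.57, 2.57, 3.01, 3.14, 3.14, 3.14].

INTERFACE

Orientations are given as a unit quaternion [x, y, z, w].
In Python, from workcell import ctrl, vision gives the robot as it stands.
- The arm moves only by the tool play_rows, never from a script. Its argument "motion" is a list that holds one entry, the list of rows, each a list of 7 numbers: the finger opening in cm, from 0 to 8.54, then the shift along the tool's x, y, z in cm, then the turn, a rotation vector about the tool's x, y, z in units of 6 degrees (1.0 is 6 degrees). A call has 1 to 20 rows; each row shifts and turns the commanded pose from where the row before left it, along the tool's axes as they then stand; what a row does not reach is not made up. A row lasts 1/10 s, in which the tool goes at most 50 mm and 8.59 degrees, less where a joint would pass 70% of its speed; a pose out of reach is approached as far as the arm can. A call is refused whole if a number of a shift passes 5 or a number of a turn 1, either way. A call with a gripper value outside its range is refused whole. The fingers move at their own pace and stop on an object; "force" is the grip in N (left out, the last holds). Time passes only in rows, so rows that do not move let the fingers close. It gives the time, the measured TCP pose, the force and the opening at its end, in the units of the state.
- ctrl.state(): the state, without advancing time (a new reading comes with each control period).
- vision.get_image(name): name is "scene" or "top" or "wrist"; returns a dict with "frame" (400x640x3 uint8, red, green, blue), "K" (3x3 intrinsics, pixels), "k1" (the pictures are not rectified: a ray, as slopes to the right and down, at radius r is drawn at 1 + k1 r^2 times it, then the intrinsics apply), "extrinsics" (4x4, takes a point from camera to world coordinates). Camera axes: x right, y up, looking along -z (the intrinsics and any distortion apply to the point x, -y, -z); pixel columns grow to the right and rows downward; lengths in m; the calibration is good to about 2 mm. A picture is of the moment at which its call begins. There is no depth.
- ctrl.hand_in(): hands the job in, once; it reports no verdict.
The state is a dict: "time_s": time; "qpos": joint angles; "qvel": joint speeds; "joint_torque": joint torques, N m; "position": TCP position; "tool_rot": TCP orientation; "wrist_force": force on the tool from outside, world axes, zero at the start; "wrist_torque": the same for the moment, N m; "width": finger opening in m.
Only numpy, scipy, OpenCV 4.12 (cv2) and the standard library are available. Lean on these libraries where they do the work, as an engineer would, in place of code of your own. Each camera call takes 0.05 s, during which the arm holds its last target.

TASK

Pick up the metal scoop pan that holds the round trackballs by the bar over it and, keeping them in it, carry it to the white sorting board; from just above it, tip the pan so that the balls run out into the chute at the board's high end and roll under or along the gate bar into their lanes by size: the large ball at the foot of the narrow lane, the small ones at the foot of the wide lane. Then set the empty pan down upright on the bench and let go of it.

Things in the scene. Friction and masses are not known exactly. Their poses are not given: they have to be found in the camera images.
- sorter: Fixed white board, wood walls, 292 x 192 mm. Origin: centre of underside, on the bench; +x uphill, 14 deg slope. Surface 54 mm high at x=0, 88 at the high end x=136, 20 at the low end; walls 35 over it, rear 15. Chute to tip into: y -10..90, open from x=130 down to a slanting gate bar (x=65 at y=90, x=18 at y=40), 24 mm clear beneath. Wide lane y -22..90, narrow lane y -90..-28, stop wall x=-139.
- pan: Loose steel pan with 3 balls, 120 x 68 mm, walls 38 mm, 0.25 kg. Origin: centre of underside; open spout at -x, its floor edge at (-60,0,19) mm. Floor slopes 7 deg down to the back (+x): balls stay when level; tipping 40 deg empties it. Wooden handle bar over the middle: 12 mm thick (x), 68 long (y), 16 high, centre (0,0,78). A like pan nearby holds flat green scraps: not wanted.
- ball_large_center (a point): Centre of the large trackball, dark plastic, 34 mm diameter, about 35 g, at first in the pan.
- ball_small_a_center (a point): Centre of a small trackball, the same dark plastic, 20 mm diameter, about 14 g, at first in the pan.
- ball_small_b_center (a point): Centre of the other small trackball, 20 mm diameter, at first in the pan.
There are look-alikes about, which are no part of the job. What is shaped like the pan but purple is not meant.

How it is judged:
By the outcome, as a careful person would: the job done as asked, in the order asked, and still so for the second after the job is handed in, with the robot touching nothing.
It also fails if it takes over 58 s, if anything falls off the work surface, if the arm or the gripper's body presses on something with over 40 N, if the wrist force passes 120 N, or if a joint passes its speed limit or range.

## Working session

There is one attempt and no reset: what is moved stays moved. The work goes in short steps, Python scripts to look and compute and a tool call to move; the robot and the scene stay as the last step left them, time stands still between calls to the robot, and variables do not carry over. Pictures are saved under pics/ and viewed, and the job is handed in when it is done.

Besides the shell and the picture viewer there is one more tool, called in YAML: its name, and indented under it one key for each argument. play_rows: Moves the arm, as the interface text tells. Its arguments: {"type":"object","properties":{"motion":{"type":"array","items":{"type":"array","items":{"type":"array","items":{"type":"number"}}}},"force":{"type":"number"}},"required":["motion"]}

```bash
mkdir -p pics; ls
cat > h.py <<'E'
import numpy as np,cv2,json
from workcell import ctrl,vision
def grab(n,fn):
    d=vision.get_image(n); f=np.array(d['frame']); cv2.imwrite('pics/'+fn+'.png',f[:,:,::-1])
    np.savez('pics/'+fn+'.npz',f=f,K=d['K'],k1=d['k1'],E=d['extrinsics']); return d
def load(fn):
    return np.load('pics/'+fn+'.npz')
def ray(d,u,v):
    K=np.array(d['K']);k=float(d['k1']);E=np.array(d['E'])
    p=cv2.undistortPoints(np.array([[[u,v]]],float),K,np.array([k,0,0,0.]))[0,0]
    r=E[:3,:3]@np.array([p[0],-p[1],-1]); return E[:3,3],r/np.linalg.norm(r)
def onz(d,u,v,z):
    o,r=ray(d,u,v); return o+r*(z-o[2])/r[2]
def tri(l):
    A=np.zeros((3,3));b=np.zeros(3)
    for d,u,v in l:
        o,r=ray(d,u,v);M=np.eye(3)-np.outer(r,r);A+=M;b+=M@o
    return np.linalg.solve(A,b)
def proj(d,P):
    E=np.array(d['E']);c=E[:3,:3].T@(np.array(P)-E[:3,3]);x=c[0]/-c[2];y=-c[1]/-c[2]
    s=1+float(d['k1'])*(x*x+y*y);K=np.array(d['K']);return K[0,0]*x*s+K[0,2],K[1,1]*y*s+K[1,2]
E
python3 - <<'E'
from h import *
for n in ['scene','top','wrist']: 
    d=grab(n,n+'0');print(n,d['K'],d['k1'],d['extrinsics'])
print(ctrl.state())
E
```

```text
pics
scene [[508.14124535   0.         313.35772088]
 [  0.         508.14124535 200.73453299]
 [  0.           0.           1.        ]] -0.02336246110761466 [[-6.46001674e-01 -5.38627525e-01  5.40890217e-01  1.22549147e+00]
 [ 7.63335949e-01 -4.56073532e-01  4.57509740e-01  6.70515712e-01]
 [ 2.58372694e-04  7.08433005e-01  7.05778018e-01  9.67935333e-01]
 [ 0.00000000e+00  0.00000000e+00  0.00000000e+00  1.00000000e+00]]
top [[372.95286905   0.         316.0875226 ]
 [  0.         372.95286905 201.7331921 ]
 [  0.           0.           1.        ]] -0.01680609695002931 [[ 0.24817284  0.94816581 -0.19847376  0.37769234]
 [-0.96870343  0.24393932 -0.0459051   0.07373559]
 [ 0.00488991  0.20365461  0.97903059  0.87476199]
 [ 0.          0.          0.          1.        ]]
wrist [[322.17275184   0.         322.14668906]
 [  0.         322.17275184 197.10329255]
 [  0.           0.           1.        ]] -0.00829395195464089 [[ 0.27570775  0.92411741  0.26456048  0.20962017]
 [-0.96124048  0.26546224  0.07447514 -0.48619232]
 [-0.00140705 -0.27483961  0.96148906  0.372954  ]
 [ 0.          0.          0.          1.        ]]
{'time_s': 0.15, 'qpos': array([-1.36229048e+00,  5.26740086e-02,  1.40145659e+00,  3.27174147e-05,
        1.68864537e+00, -7.03115187e-02]), 'qvel': array([-0.00073705, -0.00220276, -0.00145598, -0.00056348, -0.00081903,
        0.00107205]), 'joint_torque': array([ 1.19042506e-03, -3.81953645e+01, -3.60423052e+01,  6.51063101e-05,
        4.65089848e-03,  2.37785821e-05]), 'position': array([ 0.14447224, -0.50451984,  0.25269299]), 'tool_rot': array([ 7.98505514e-01, -6.01987204e-01, -4.35584934e-04, -4.00736176e-04]), 'wrist_force': array([-0.09131675, -0.35009308, -0.35568356]), 'wrist_torque': array([-0.05777418, -0.01682379,  0.00395901]), 'width': 0.08539471872600025}
```

View pics/scene0.png

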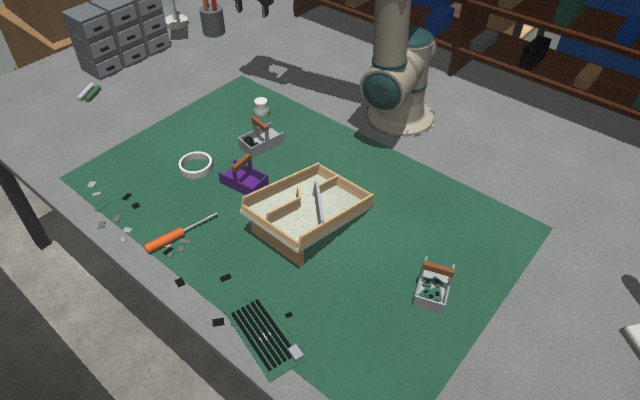

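View pics/top0.png

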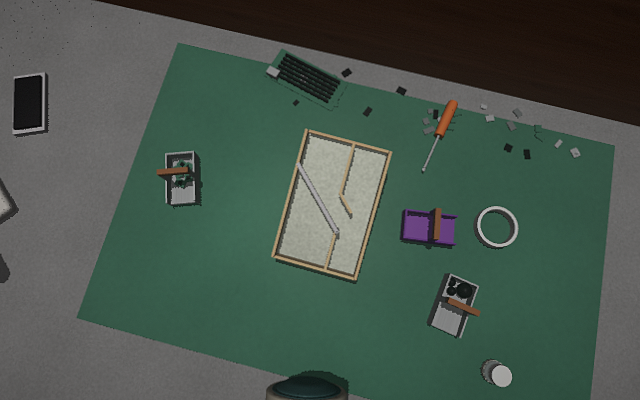

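View pics/wrist0.png

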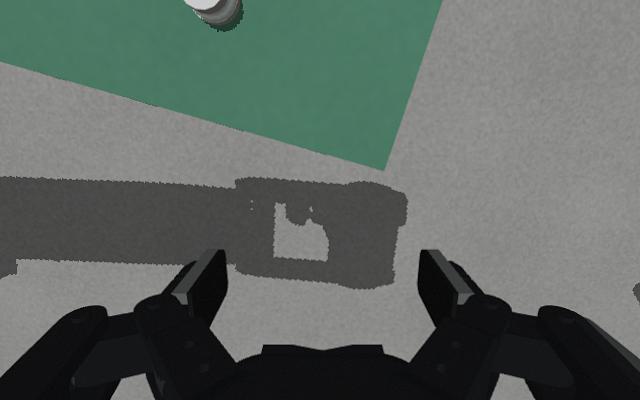

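The ball pan is at top px (455,305), the scraps pan at (180,178), the sorter is centred near (333,205). I'll zoom in on both.

Run:
```python
import cv2
a=cv2.imread('pics/top0.png')
cv2.imwrite('pics/t_pan.png',cv2.resize(a[255:355,410:510],None,fx=6,fy=6,interpolation=2))
cv2.imwrite('pics/t_sort.png',cv2.resize(a[120:290,260:400],None,fx=3.5,fy=3.5,interpolation=2))
b=cv2.imread('pics/scene0.png')
cv2.imwrite('pics/s_pan.png',cv2.resize(b[105:165,225:300],None,fx=8,fy=8,interpolation=2))
cv2.imwrite('pics/s_sort.png',cv2.resize(b[155:270,230:385],None,fx=5,fy=5,interpolation=2))
```

```text
(no output)
```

View pics/t_pan.png

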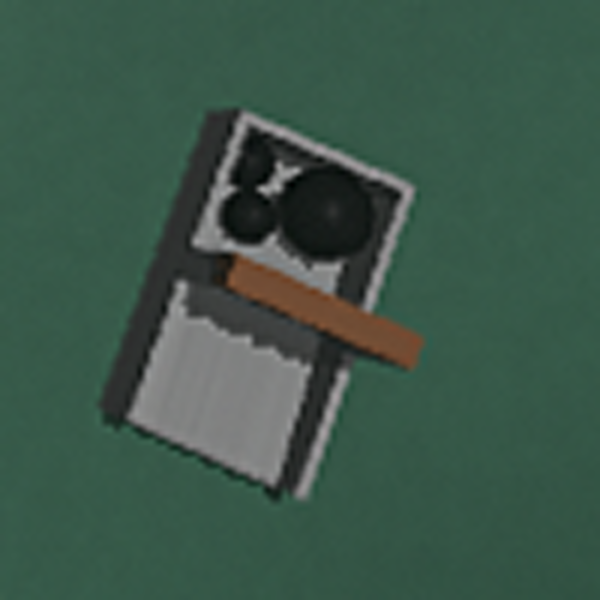

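View pics/t_sort.png

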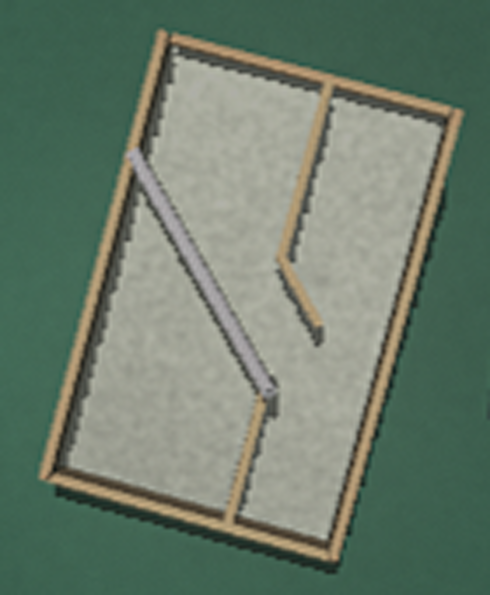

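View pics/s_pan.png

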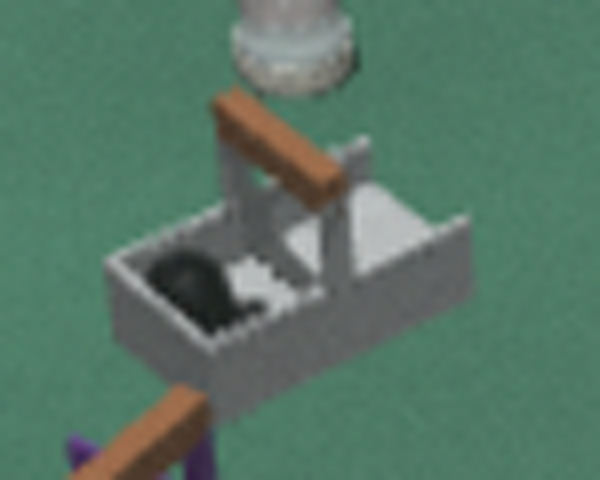

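View pics/s_sort.png

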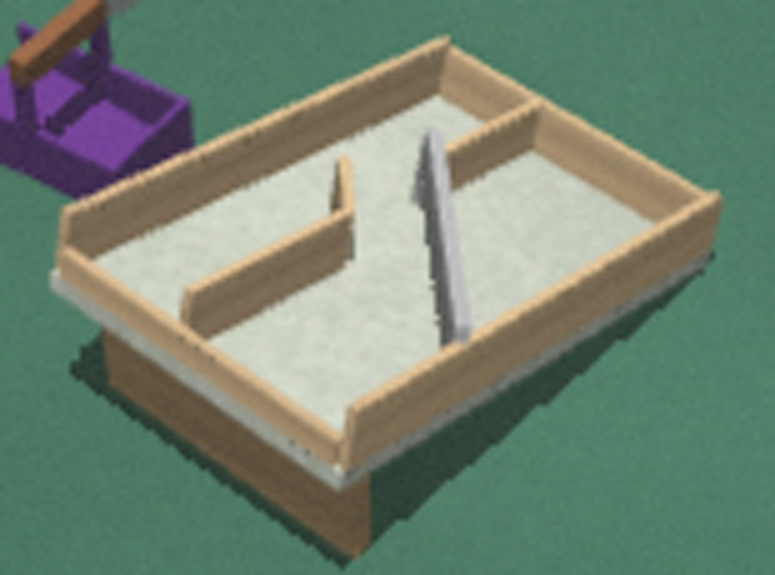

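Run:
```python
from h import *
T=load('top0');S=load('scene0')
c={'H+':((306.3,128.6),(299,237.)),'H-':((392,152),(243,197)),'L-':((355.7,280.6),(319.4,163)),'L+':((272,256.6),(374,194))}
P={k:tri([(T,*a),(S,*b)]) for k,(a,b) in c.items()}
for k in P:print(k,P[k].round(4),np.array(proj(T,P[k])).round(1),c[k][0])
m=sum(P.values())/4
x=(P['H+']+P['H-']-P['L-']-P['L+'])/2;y=(P['H+']-P['H-']+P['L+']-P['L-'])/2
print('mean',m,'x',x,np.degrees(np.arctan2(x[1],x[0])),np.linalg.norm(x),'y',np.degrees(np.arctan2(-y[0],y[1])),np.linalg.norm(y))
# pan
t=lambda u,v:(T,410+u/6,255+v/6)
s=lambda u,v:(S,225+u/8,105+v/8)
Q={'back+':(t(240,113),s(212,348)),'back-':(t(410,186),s(112,262)),'front-':(t(301,497),s(362,138))}
# scene: right=+y
Q={'backNEARy+':(t(240,113),s(210,345)),'back-y':(t(412,186),s(112,260)),'front-y':(t(301,497),s(362,140))}
for k,v in Q.items():print(k,tri(v).round(4))
# handle top face corners
for n,a,b in [('h+',(230,275),(335,185)),('h-',(422,352),(222,97))]:print(n,tri([t(*a),s(*b)]).round(4))
# handle via top plane z=.086
print(onz(T,410+328/6,255+306/6,.086), onz(T,410+232/6,255+262/6,.086),onz(T,410+424/6,255+345/6,.086))
for n,a,z in [('big',(327,212),.036),('s1',(248,215),.03),('s2',(250,160),.03)]:print(n,onz(T,410+a[0]/6,255+a[1]/6,z).round(4))
```

```text
H+ [0.682  0.1695 0.119 ] [306.4 128.6] (306.3, 128.6)
H- [ 0.6746 -0.0186  0.1191] [390.9 152.5] (392, 152)
L- [ 0.3959 -0.0124  0.0461] [354.6 281. ] (355.7, 280.6)
L+ [0.4009 0.1772 0.0481] [271.2 256.9] (272, 256.6)
mean [0.53833129 0.0789136  0.08306113] x [ 0.27988365 -0.00696089  0.07197331] -1.424690938795589 0.28907346517408244 y -1.871453014340635 0.18899007640842228
backNEARy+ [ 0.4625 -0.2137  0.0353]
back-y [ 0.4513 -0.2785  0.0358]
front-y [ 0.3344 -0.2602  0.033 ]
h+ [ 0.4027 -0.2054  0.0771]
h- [ 0.3933 -0.2729  0.08  ]
[ 0.40178666 -0.23898151  0.086     ] [ 0.40811223 -0.20429156  0.086     ] [ 0.39711735 -0.27322174  0.086     ]
big [ 0.4362 -0.2527  0.036 ]
s1 [ 0.4283 -0.2267  0.03  ]
s2 [ 0.4481 -0.2239  0.03  ]
```

play_rows:
  motion:
    - [[8.5, 0, 0, 0, 0, 0, -0.98], [8.5, 0, 0, 0, 0, 0, -0.98], [8.5, 0, 0, 0, 0, 0, -0.98], [8.5, 0, 0, 0, 0, 0, -0.98], [8.5, 0, 0, 0, 0, 0, -0.98], [8.5, 0, 0, 0, 0, 0, -0.98], [8.5, 0, 0, 0, 0, 0, -0.98], [8.5, 0, 0, 0, 0, 0, -0.98], [8.5, 0, 0, 0, 0, 0, -0.98], [8.5, 0, 0, 0, 0, 0, -0.98], [8.5, 0, 0, 0, 0, 0, -0.98], [8.5, 0, 0, 0, 0, 0, 0]]
  force: 70

```text
time_s: 1.35
position: [0.1445, -0.5046, 0.253]
tool_rot: [0.997, -0.081, -0.0, -0.0]
wrist_force: [-0.5, -0.0, 0.2]
width: 0.0852
```

play_rows:
  motion:
    - [[8.5, 1.76, -2.52, 0, 0, 0, 0], [8.5, 1.76, -2.52, 0, 0, 0, 0], [8.5, 1.76, -2.52, 0, 0, 0, 0], [8.5, 1.76, -2.52, 0, 0, 0, 0], [8.5, 1.76, -2.52, 0, 0, 0, 0], [8.5, 1.76, -2.52, 0, 0, 0, 0], [8.5, 1.76, -2.52, 0, 0, 0, 0], [8.5, 1.76, -2.52, 0, 0, 0, 0], [8.5, 1.76, -2.52, 0, 0, 0, 0], [8.5, 1.76, -2.52, 0, 0, 0, 0], [8.5, 1.76, -2.52, 0, 0, 0, 0], [8.5, 1.76, -2.52, 0, 0, 0, 0], [8.5, 0, 0, 0, 0, 0, 0], [8.5, 0, 0, 0, 0, 0, 0]]

```text
time_s: 2.75
position: [0.4021, -0.2404, 0.2531]
tool_rot: [0.997, -0.082, -0.0, 0.0]
wrist_force: [0.0, -0.3, -0.5]
width: 0.0847
```

Run:
```python
from h import *
d=grab('wrist','wrist1')
s=ctrl.state()
from scipy.spatial.transform import Rotation as R
print(s['time_s'],s['position'],R.from_quat(s['tool_rot']).as_matrix().round(3),s['qpos'])
S=load('scene0')
for p in [(60,250),(345,445),(200,345)]:print(onz(S,230+p[0]/5,155+p[1]/5,.104).round(4))
a=np.radians(-1.6);ex=np.array([np.cos(a),np.sin(a)]);ey=np.array([-ex[1],ex[0]])
for c0 in [(0.540,.079),(.546,.079)]:
  for (x,y,z) in [(65,90,105),(-30,-12,81),(139,-93,105),(139,93,105)]:
    p=np.array(c0)+ex*x/1e3+ey*y/1e3; T=load('top0')
    print(c0,(x,y,z),np.array(proj(T,[*p,z/1e3])).round(1),np.array(proj(S,[*p,z/1e3])).round(1))
```

```text
2.8 [ 0.40175532 -0.24086312  0.25314871] [[ 0.986 -0.164 -0.   ]
 [-0.164 -0.986 -0.   ]
 [-0.     0.    -1.   ]] [-6.18692081e-01 -1.08934642e-01  1.55899211e+00 -4.29286741e-04
  1.69180457e+00 -4.54207096e-01]
[ 0.6846 -0.0103  0.104 ]
[0.6879 0.1741 0.104 ]
[0.6859 0.0833 0.104 ]
(0.54, 0.079) (65, 90, 105) [298.8 162.8] [319.8 221.9]
(0.54, 0.079) (-30, -12, 81) [332.1 219.4] [314.2 188.1]
(0.54, 0.079) (139, -93, 105) [389.4 153.8] [242.3 201.4]
(0.54, 0.079) (139, 93, 105) [307.1 131.4] [298.9 240.7]
(0.546, 0.079) (65, 90, 105) [299.5 160.2] [318.1 223.4]
(0.546, 0.079) (-30, -12, 81) [332.8 216.7] [312.7 189.3]
(0.546, 0.079) (139, -93, 105) [390.  151.2] [240.5 202.8]
(0.546, 0.079) (139, 93, 105) [307.8 128.9] [297.1 242.3]
```

View pics/wrist1.png

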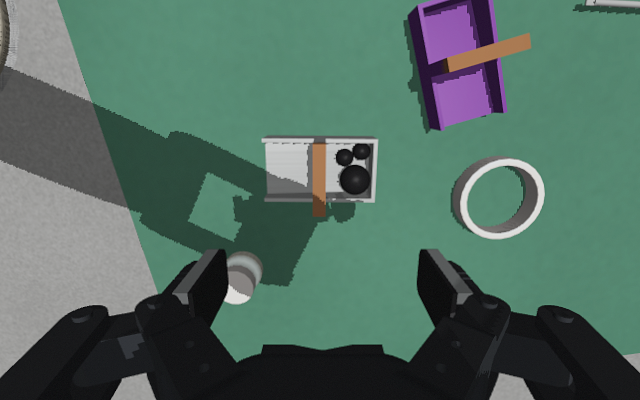

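Run:
```python
from h import *
W=load('wrist1');T=load('top0')
for n,u,v,z in [('h a',320,142,.086),('h b',319,216,.086),('pan bl',263,138,.038),('pan br',378,139,.038),('fr',376,200,.038),('fl',264,200,.038),('bottle top?',245,265,.05),('bottle far',235,297,0.0)]:print(n,onz(W,u,v,z).round(4))
print('bottle tri', tri([(T,501,376),(W,240,292)]),tri([(T,501,376),(W,245,265)]))
```

```text
h a [ 0.4045 -0.2031  0.086 ]
h b [ 0.3921 -0.2712  0.086 ]
pan bl [ 0.346  -0.1946  0.038 ]
pan br [ 0.4627 -0.2149  0.038 ]
fr [ 0.453  -0.2797  0.038 ]
fl [ 0.333  -0.2599  0.038 ]
bottle top? [ 0.2989 -0.3272  0.05  ]
bottle far [ 0.2577 -0.3948  0.    ]
bottle tri [ 0.28181096 -0.36053365  0.04089921] [ 0.27916627 -0.36244427  0.00344101]
```

Handle centre ≈(0.398,−0.237), yaw ≈−10°, and the bottle at (0.28,−0.36) is clear. Descending and gripping.

play_rows:
  motion:
    - [[8.5, -0.4, -0.27, 2.5, 0, 0, 0.1], [8.5, 0, 0, 2.5, 0, 0, 0], [8.5, 0, 0, 2.5, 0, 0, 0], [8.5, 0, 0, 2.5, 0, 0, 0], [8.5, 0, 0, 2.5, 0, 0, 0], [8.5, 0, 0, 2.5, 0, 0, 0], [8.5, 0, 0, 1.2, 0, 0, 0], [8.5, 0, 0, 1.0, 0, 0, 0], [8.5, 0, 0, 0, 0, 0, 0], [4, 0, 0, 0, 0, 0, 0], [2, 0, 0, 0, 0, 0, 0], [0.5, 0, 0, 0, 0, 0, 0], [0.5, 0, 0, 0, 0, 0, 0], [0.5, 0, 0, 0, 0, 0, 0], [0.5, 0, 0, 0, 0, 0, 0], [0.5, 0, 0, 0, 0, 0, 0]]
  force: 70

```text
time_s: 4.4
position: [0.3987, -0.2375, 0.0817]
tool_rot: [0.996, -0.087, 0.0, 0.0]
wrist_force: [-0.0, 0.9, 2.3]
width: 0.0108
```

Run:
```python
from h import *
d=grab('wrist','wrist2');d=grab('scene','scene2')
s=ctrl.state();print(s['position'],s['width'],s['wrist_force'])
```

```text
[ 0.39872403 -0.23745067  0.08169327] 0.01103109261958296 [-0.7720128   0.96379142  3.58881446]
```

View pics/wrist2.png

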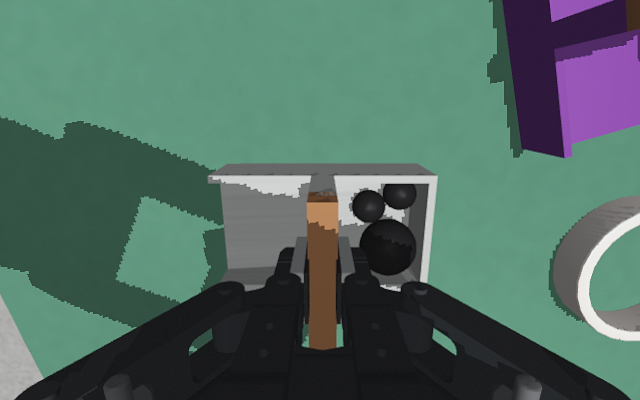

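Firm grip, balls in the back. Lift, turning to the sorter's yaw (≈−1.5°).

play_rows:
  motion:
    - [[0.5, 0, 0, -0.3, 0, 0, 0], [0.5, 0, 0, -0.7, 0, 0, 0], [0.5, 0, 0, -1.2, 0, 0, -0.1], [0.5, 0, 0, -1.8, 0, 0, -0.1], [0.5, 0, 0, -2.0, 0, 0, -0.2], [0.5, 0, 0, -2.2, 0, 0, -0.2], [0.5, 0, 0, -2.2, 0, 0, -0.2], [0.5, 0, 0, -2.2, 0, 0, -0.2], [0.5, 0, 0, -2.2, 0, 0, -0.2], [0.5, 0, 0, -2.2, 0, 0, -0.12], [0.5, 0, 0, -2.0, 0, 0, -0.1], [0.5, 0, 0, -1.5, 0, 0, 0], [0.5, 0, 0, -0.9, 0, 0, 0], [0.5, 0, 0, -0.4, 0, 0, 0], [0.5, 0, 0, 0, 0, 0, 0]]

```text
time_s: 6.0
position: [0.3985, -0.2373, 0.2992]
tool_rot: [1.0, -0.012, -0.0, -0.0]
wrist_force: [0.2, 0.5, -3.6]
width: 0.0107
```

Run:
```python
from h import *
d=grab('wrist','wrist3')
s=ctrl.state();print(s['time_s'],s['position'],s['width'],s['wrist_force'],s['tool_rot'])
```

```text
6.05 [ 0.39837346 -0.2372572   0.29864173] 0.010702208223404425 [ 0.36108625  0.59047911 -3.61954967] [ 9.99921997e-01 -1.24787646e-02 -4.66441691e-04 -2.51824688e-04]
```

View pics/wrist3.png

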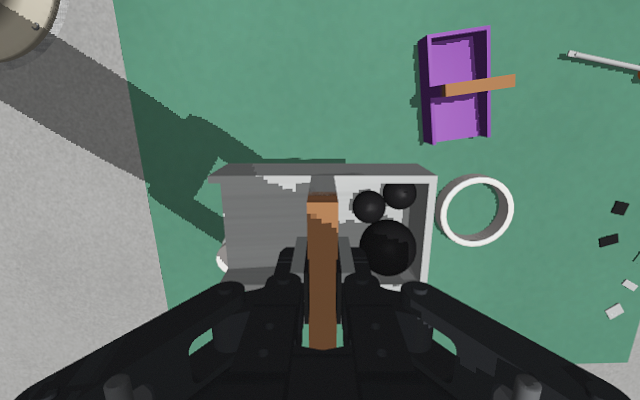

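The pan is held level with all three balls at the back wall. Carry it to the sorter.

play_rows:
  motion:
    - [[0.5, 0.38, -0.45, 0, 0, 0, 0], [0.5, 0.76, -0.9, 0, 0, 0, 0], [0.5, 1.14, -1.35, 0, 0, 0, 0], [0.5, 1.52, -1.81, 0, 0, 0, 0], [0.5, 1.9, -2.26, 0, 0, 0, 0], [0.5, 1.9, -2.26, 0, 0, 0, 0], [0.5, 1.9, -2.26, 0, 0, 0, 0], [0.5, 1.9, -2.26, 0, 0, 0, 0], [0.5, 1.9, -2.26, 0, 0, 0, 0], [0.5, 1.9, -2.26, 0, 0, 0, 0], [0.5, 1.9, -2.26, 0, 0, 0, 0], [0.5, 1.9, -2.26, 0, 0, 0, 0], [0.5, 1.9, -2.26, 0, 0, 0, 0], [0.5, 1.9, -2.26, 0, 0, 0, 0], [0.5, 1.9, -2.26, 0, 0, 0, 0], [0.5, 1.9, -2.26, 0, 0, 0, 0], [0.5, 1.52, -1.81, 0, 0, 0, 0], [0.5, 1.14, -1.35, 0, 0, 0, 0], [0.5, 0.76, -0.9, 0, 0, 0, 0], [0.5, 0.38, -0.45, 0, 0, 0, 0]]

```text
time_s: 8.05
position: [0.7117, 0.1186, 0.2974]
tool_rot: [1.0, -0.012, -0.001, -0.0]
wrist_force: [0.3, 0.3, -2.8]
width: 0.0106
```

play_rows:
  motion:
    - [[0.5, 0, 0, 0.3, 0, 0, 0], [0.5, 0, 0, 0.7, 0, 0, 0], [0.5, 0, 0, 1.0, 0, 0, 0], [0.5, 0, 0, 1.0, 0, 0, 0], [0.5, 0, 0, 1.0, 0, 0, 0], [0.5, 0, 0, 0.7, 0, 0, 0], [0.5, 0, 0, 0.3, 0, 0, 0], [0.5, 0, 0, 0, 0, 0, 0], [0.5, 0, 0, 0, 0, 0, 0]]

```text
time_s: 8.95
position: [0.7115, 0.1164, 0.2498]
tool_rot: [1.0, -0.012, 0.0, -0.0]
wrist_force: [0.8, 0.2, -3.8]
width: 0.0112
```

Run:
```python
from h import *
from scipy.spatial.transform import Rotation as R
for n in ['scene','top','wrist']:grab(n,n+'4')
s=ctrl.state();print(s['time_s'],s['position'],s['width'],s['wrist_force'],R.from_quat(s['tool_rot']).as_matrix().round(3),s['qpos'])
a=cv2.imread('pics/scene4.png')[80:330,180:500];b=cv2.imread('pics/top4.png')[60:310,220:460]
cv2.imwrite('pics/c4.png',np.hstack([cv2.resize(a,(448,350)),cv2.resize(b,(336,350))]))
```

```text
9.1 [0.71156911 0.11643361 0.24997212] 0.010640432961858275 [ 0.19711727  0.07711109 -3.78327191] [[ 1.    -0.025  0.001]
 [-0.025 -1.     0.   ]
 [ 0.001 -0.    -1.   ]] [ 1.11014848e-01  6.46837408e-01  6.72998063e-01 -6.27615360e-05
  1.82058183e+00  1.35791917e-01]
```

View pics/c4.png

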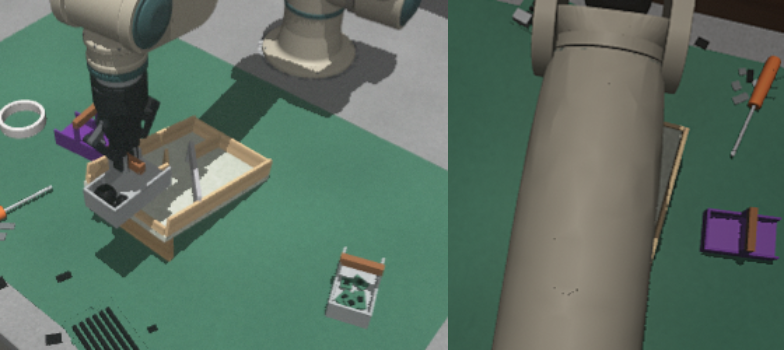

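View pics/wrist4.png

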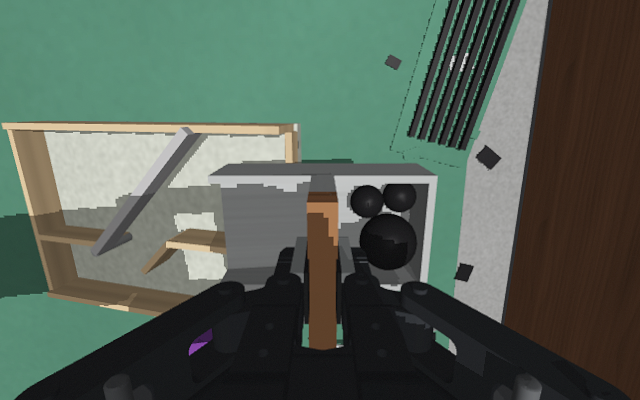

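Run:
```python
from h import *
W=load('wrist4')
for n,u,v,z in [('wall+ inner@240',240,132,.112),('wall+ outer@240',240,124,.112),('H+ corner outer',298,124,.122),('chute wall top',200,231,.112),('chute wall bot',200,247,.112),('bar at wall',187,128,.105),('bar low end',105,250,.08)]:
    p=onz(W,u,v,z); a=np.radians(-1.5);q=p[:2]-[.543,.08];print(n,p.round(4),'sorter',(q[0]*np.cos(a)+q[1]*np.sin(a)).round(4),(-q[0]*np.sin(a)+q[1]*np.cos(a)).round(4))
a=cv2.imread('pics/wrist4.png')[100:330,0:320];cv2.imwrite('pics/w4c.png',cv2.resize(a,None,fx=2.4,fy=2.4))
```

```text
wall+ inner@240 [0.6463 0.1666 0.112 ] sorter 0.101 0.0892
wall+ outer@240 [0.6468 0.1727 0.112 ] sorter 0.1014 0.0954
H+ corner outer [0.693  0.1721 0.122 ] sorter 0.1476 0.096
chute wall top [0.6039 0.0838 0.112 ] sorter 0.0608 0.0054
chute wall bot [0.602  0.0688 0.112 ] sorter 0.0592 -0.0096
bar at wall [0.6019 0.1703 0.105 ] sorter 0.0565 0.0918
bar low end [0.494  0.0534 0.08  ] sorter -0.0483 -0.0279
```

View pics/w4c.png

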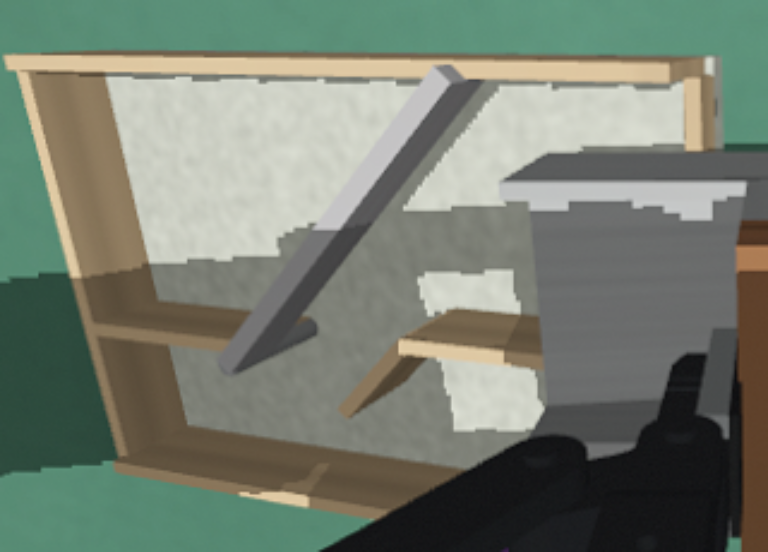

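Chute alignment is confirmed: the wall's inner face is at y≈89 mm, the chute wall at ≈−10, and the pan centre at y≈41. Lower the pan and start tipping slowly about the lip.

play_rows:
  motion:
    - [[0.5, 0, 0, 0.4, 0, 0, 0], [0.5, 0, 0, 0.9, 0, 0, 0], [0.5, 0, 0, 1.0, 0, 0, 0], [0.5, 0, 0, 1.0, 0, 0, 0], [0.5, 0, 0, 0.8, 0, 0, 0], [0.5, 0, 0, 0.4, 0, 0, 0], [0.5, -0.155, 0, 0.08, 0, 0.208, 0], [0.5, -0.155, 0, 0.08, 0, 0.208, 0], [0.5, -0.155, 0, 0.08, 0, 0.208, 0], [0.5, -0.155, 0, 0.08, 0, 0.208, 0], [0.5, -0.155, 0, 0.08, 0, 0.208, 0], [0.5, -0.155, 0, 0.08, 0, 0.208, 0], [0.5, -0.155, 0, 0.08, 0, 0.208, 0], [0.5, -0.155, 0, 0.08, 0, 0.208, 0]]

```text
time_s: 10.5
position: [0.6994, 0.1167, 0.1971]
tool_rot: [0.996, -0.012, 0.088, 0.001]
wrist_force: [-0.5, -0.4, -3.5]
width: 0.0108
```

Run:
```python
from h import *
from scipy.spatial.transform import Rotation as R
for n in ['scene','wrist']:grab(n,n+'5')
s=ctrl.state();print(s['time_s'],s['position'],s['width'],s['wrist_force'],R.from_quat(s['tool_rot']).as_matrix().round(3),s['qpos'])
a=cv2.imread('pics/scene5.png')[150:290,200:390];b=cv2.imread('pics/wrist5.png')[100:330]
cv2.imwrite('pics/c5.png',np.vstack([cv2.resize(a,(450,330)),cv2.resize(b,(450,162))]))
```

```text
10.6 [0.69907388 0.11677317 0.19697368] 0.010453905873333287 [ 0.17035576  0.59552176 -3.07880416] [[ 0.985 -0.025  0.173]
 [-0.024 -1.    -0.004]
 [ 0.173  0.    -0.985]] [ 0.122737    0.4740544   1.0221288  -0.02564654  1.47320304  0.14770694]
```

View pics/c5.png

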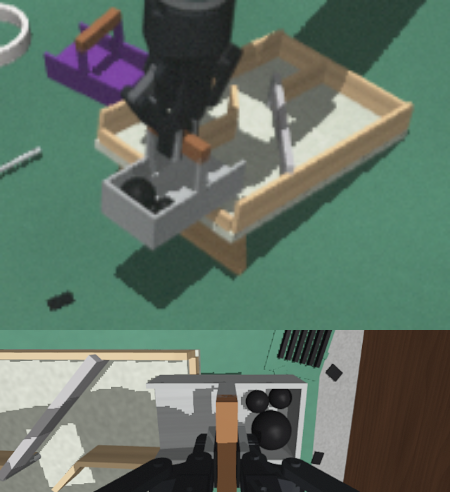

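Tilt is right (10°) and the balls are still at the back. Continue.

play_rows:
  motion:
    - [[0.5, -0.16, 0, -0.045, 0, 0.208, 0], [0.5, -0.16, 0, -0.045, 0, 0.208, 0], [0.5, -0.16, 0, -0.045, 0, 0.208, 0], [0.5, -0.16, 0, -0.045, 0, 0.208, 0], [0.5, -0.16, 0, -0.045, 0, 0.208, 0], [0.5, -0.16, 0, -0.045, 0, 0.208, 0], [0.5, -0.16, 0, -0.045, 0, 0.208, 0], [0.5, -0.16, 0, -0.045, 0, 0.208, 0]]

```text
time_s: 11.4
position: [0.6861, 0.117, 0.1975]
tool_rot: [0.985, -0.012, 0.174, 0.002]
wrist_force: [-0.5, -0.6, -3.1]
width: 0.0106
```

Run:
```python
from h import *
from scipy.spatial.transform import Rotation as R
for n in ['scene','wrist']:grab(n,n+'6')
s=ctrl.state();print(s['time_s'],s['position'],s['width'],s['wrist_force'],R.from_quat(s['tool_rot']).as_matrix().round(3)[0])
a=cv2.imread('pics/scene6.png')[150:290,200:390];b=cv2.imread('pics/wrist6.png')[100:330]
cv2.imwrite('pics/c6.png',np.vstack([cv2.resize(a,(450,330)),cv2.resize(b,(450,162))]))
```

```text
11.5 [0.68579101 0.11710484 0.1973254 ] 0.010737790971179165 [ 0.59244881 -0.34173936 -2.62956543] [ 0.939 -0.025  0.342]
```

View pics/c6.png

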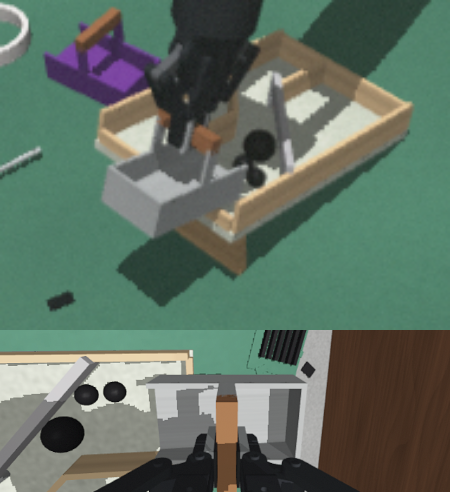

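All three balls are out and in the chute. Wait a moment, then look.

play_rows:
  motion:
    - [[0.5, 0, 0, 0, 0, 0, 0], [0.5, 0, 0, 0, 0, 0, 0], [0.5, 0, 0, 0, 0, 0, 0], [0.5, 0, 0, 0, 0, 0, 0], [0.5, 0, 0, 0, 0, 0, 0], [0.5, 0, 0, 0, 0, 0, 0], [0.5, 0, 0, 0, 0, 0, 0], [0.5, 0, 0, 0, 0, 0, 0], [0.5, 0, 0, 0, 0, 0, 0], [0.5, 0, 0, 0, 0, 0, 0]]

```text
time_s: 12.5
position: [0.6863, 0.117, 0.1973]
tool_rot: [0.985, -0.012, 0.173, 0.002]
wrist_force: [-0.3, -0.1, -2.7]
width: 0.0105
```

Run:
```python
from h import *
for n in ['scene','wrist']:grab(n,n+'7')
a=cv2.imread('pics/scene7.png')[150:290,200:390];b=cv2.imread('pics/wrist7.png')[100:330]
cv2.imwrite('pics/c7.png',np.vstack([cv2.resize(a,(450,330)),cv2.resize(b,(450,162))]))
```

```text
(no output)
```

View pics/c7.png

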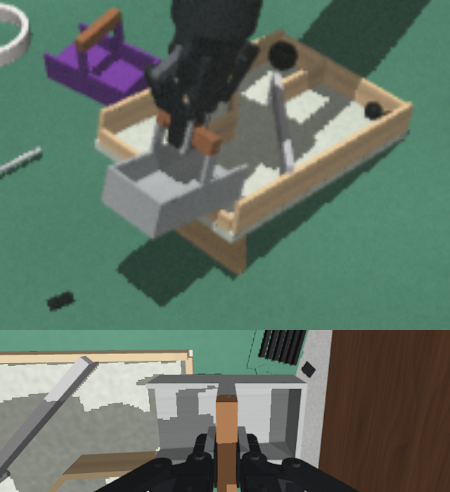

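The large ball is down the narrow lane, the small ones are in the wide lane's far corner, and the pan is empty. Raise and level the pan.

play_rows:
  motion:
    - [[0.5, 0.2, 0, -0.5, 0, 0, 0], [0.5, 0.51, 0, -1.41, 0, 0, 0], [0.5, 0.68, 0, -1.88, 0, 0, 0], [0.5, 0.68, 0, -1.88, 0, 0, 0], [0.5, 0.68, 0, -1.88, 0, 0, 0], [0.5, 0.6, 0, -1.6, 0, -0.5, 0], [0.5, 0.4, 0, -1.5, 0, -0.5, 0], [0.5, 0.2, 0, -1.0, 0, -0.5, 0], [0.5, 0, 0, -0.5, 0, -0.5, 0], [0.5, 0, 0, 0, 0, -0.5, 0], [0.5, 0, 0, 0, 0, -0.5, 0], [0.5, 0, 0, 0, 0, -0.33, 0], [0.5, 0, 0, 0, 0, 0, 0]]

```text
time_s: 13.9
position: [0.6852, 0.1169, 0.3261]
tool_rot: [1.0, -0.013, 0.001, -0.0]
wrist_force: [0.4, -0.5, -4.1]
width: 0.0112
```

Run:
```python
from h import *
from scipy.spatial.transform import Rotation as R
s=ctrl.state();M=R.from_quat(s['tool_rot']).as_matrix();print(s['time_s'],s['position'],M.round(3))
print(M.T@(np.array([.405,-.235,s['position'][2]])-s['position']))
grab('scene','scene8')
cv2.imwrite('pics/c8.png',cv2.resize(cv2.imread('pics/scene8.png')[150:290,200:390],None,fx=4,fy=4,interpolation=2))
```

```text
13.9 [0.68515832 0.11689568 0.32609536] [[ 1.    -0.025  0.001]
 [-0.025 -1.    -0.   ]
 [ 0.001 -0.    -1.   ]]
[-2.71220083e-01  3.58829821e-01 -2.86521799e-04]
```

View pics/c8.png

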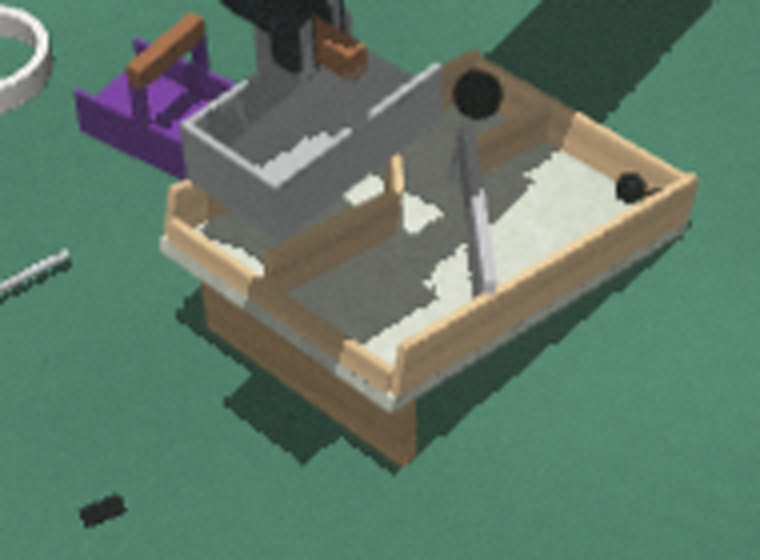

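play_rows:
  motion:
    - [[0.5, -0.34, 0.45, 0, 0, 0, 0], [0.5, -0.68, 0.9, 0, 0, 0, 0], [0.5, -1.02, 1.35, 0, 0, 0, 0], [0.5, -1.36, 1.8, 0, 0, 0, 0], [0.5, -1.7, 2.24, 0, 0, 0, 0], [0.5, -1.7, 2.24, 0, 0, 0, 0], [0.5, -1.7, 2.24, 0, 0, 0, 0], [0.5, -1.7, 2.24, 0, 0, 0, 0], [0.5, -1.7, 2.24, 0, 0, 0, 0], [0.5, -1.7, 2.24, 0, 0, 0, 0], [0.5, -1.7, 2.24, 0, 0, 0, 0], [0.5, -1.7, 2.24, 0, 0, 0, 0], [0.5, -1.7, 2.24, 0, 0, 0, 0], [0.5, -1.7, 2.24, 0, 0, 0, 0], [0.5, -1.7, 2.24, 0, 0, 0, 0], [0.5, -1.7, 2.24, 0, 0, 0, 0], [0.5, -1.36, 1.8, 0, 0, 0, 0], [0.5, -1.02, 1.35, 0, 0, 0, 0], [0.5, -0.68, 0.9, 0, 0, 0, 0], [0.5, -0.34, 0.45, 0, 0, 0, 0]]

```text
time_s: 15.95
position: [0.4029, -0.2353, 0.3259]
tool_rot: [1.0, -0.013, 0.001, 0.001]
wrist_force: [0.2, 0.6, -3.0]
width: 0.0104
```

play_rows:
  motion:
    - [[0.5, 0, 0, 0.5, 0, 0, 0], [0.5, 0, 0, 1.5, 0, 0, 0], [0.5, 0, 0, 2.0, 0, 0, 0], [0.5, 0, 0, 2.5, 0, 0, 0], [0.5, 0, 0, 2.5, 0, 0, 0], [0.5, 0, 0, 2.5, 0, 0, 0], [0.5, 0, 0, 2.5, 0, 0, 0], [0.5, 0, 0, 2.5, 0, 0, 0], [0.5, 0, 0, 2.5, 0, 0, 0], [0.5, 0, 0, 2.0, 0, 0, 0], [0.5, 0, 0, 1.0, 0, 0, 0], [0.5, 0, 0, 0.6, 0, 0, 0], [0.5, 0, 0, 0, 0, 0, 0], [0.5, 0, 0, 0, 0, 0, 0]]

```text
time_s: 17.35
position: [0.4042, -0.2351, 0.1004]
tool_rot: [1.0, -0.012, 0.001, 0.0]
wrist_force: [-0.5, -0.2, -2.2]
width: 0.0106
```

Run:
```python
from h import *
for n in ['scene','wrist','top']:grab(n,n+'9')
s=ctrl.state();print(s['time_s'],s['position'],s['wrist_force'],s['width'])
```

```text
17.5 [ 0.40411153 -0.2351805   0.10040112] [ 0.75544274  0.17556877 -2.8814229 ] 0.010500654366672846
```

View pics/wrist9.png

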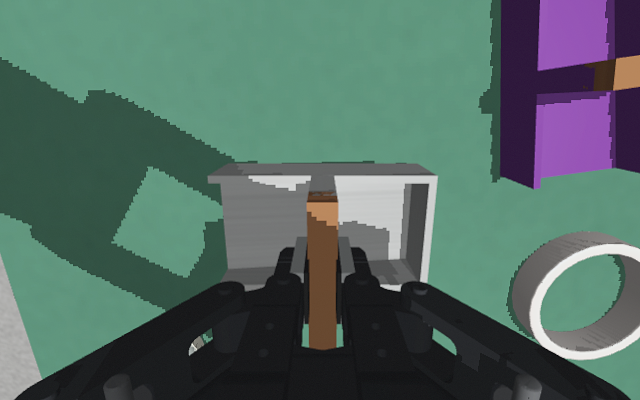

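View pics/top9.png

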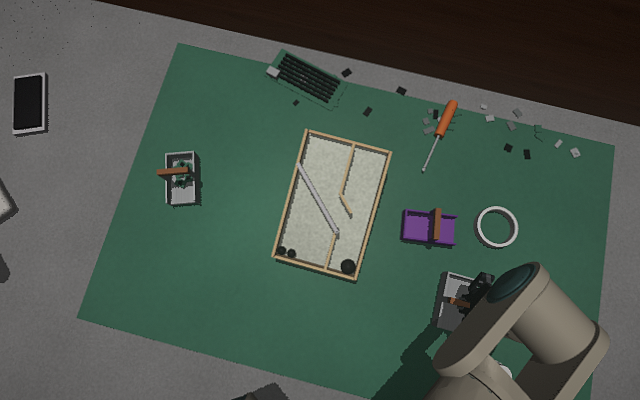

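The top view shows the large ball at the narrow lane's foot (348,266), both small ones at the wide lane's foot (281,252 and 291,253), and an empty pan over a clear spot. Set it down.

play_rows:
  motion:
    - [[0.5, 0, 0, 0.6, 0, 0, 0], [0.5, 0, 0, 0.6, 0, 0, 0], [0.5, 0, 0, 0.3, 0, 0, 0], [0.5, 0, 0, 0.2, 0, 0, 0], [0.5, 0, 0, 0.1, 0, 0, 0], [0.5, 0, 0, 0, 0, 0, 0], [0.5, 0, 0, 0, 0, 0, 0]]

```text
time_s: 18.2
position: [0.4038, -0.235, 0.0817]
tool_rot: [1.0, -0.012, 0.0, 0.0]
wrist_force: [-1.8, 1.6, -0.0]
width: 0.0109
```

play_rows:
  motion:
    - [[1.6, 0, 0, 0.05, 0, 0, 0], [2.5, 0, 0, 0, 0, 0, 0], [5, 0, 0, 0, 0, 0, 0], [8, 0, 0, 0, 0, 0, 0], [8, 0, 0, 0, 0, 0, 0], [8, 0, 0, 0, 0, 0, 0], [8, 0, 0, -0.5, 0, 0, 0], [8, 0, 0, -1.5, 0, 0, 0], [8, 0, 0, -2.5, 0, 0, 0], [8, 0, 0, -3, 0, 0, 0], [8, 0, 0, -3, 0, 0, 0], [8, 0, 0, -3, 0, 0, 0], [8, 0, 0, -2, 0, 0, 0], [8, 0, 0, 0, 0, 0, 0], [8, 0, 0, 0, 0, 0, 0]]

```text
time_s: 19.7
position: [0.4036, -0.2348, 0.2357]
tool_rot: [1.0, -0.012, 0.0, 0.0]
wrist_force: [-0.0, -0.6, -0.6]
width: 0.08
```

Run:
```python
from h import *
for n in ['scene','wrist','top']:grab(n,n+'10')
s=ctrl.state();print(s['time_s'],s['position'],s['wrist_force'],s['width'])
a=cv2.imread('pics/scene10.png')[100:270,200:400];b=cv2.imread('pics/wrist10.png');t=cv2.imread('pics/top10.png')[120:290,260:400]
cv2.imwrite('pics/c10.png',np.vstack([np.hstack([cv2.resize(a,(400,340)),cv2.resize(t,(280,340))]),cv2.resize(b,(680,250))[:, :]]))
```

```text
19.85 [ 0.40325357 -0.23455561  0.23440511] [-0.31676187  0.27711847 -0.58804967] 0.07980928341831524
```

View pics/c10.png

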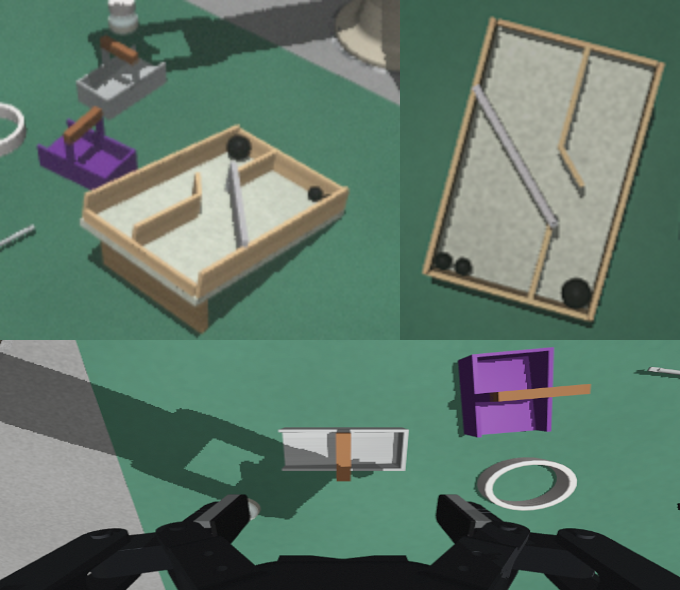

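The pan stands upright, empty and released, and all the balls are at their lane feet.

```bash
python3 -c "
from workcell import ctrl
print(ctrl.hand_in())"
```

```text
the job is handed in; nothing more can be done
None
```

The job is done and handed in at about 20 s of the 58 s allowed. I gripped the ball pan by its bar, carried it level to the sorter and tipped it about its lip over the chute. All three balls had run out by a 20° tilt, so I did not go on to the 40° you mention. I then set the empty pan back on the bench near where it had stood, let go and backed off.

In the last pictures the large ball is at the foot of the narrow lane and both small balls are at the foot of the wide lane. The pan is upright and empty. The gripper was open and clear above the pan, with wrist force near zero. No check failed. The only mismatch was a few millimetres between cameras on the sorter's position along its length, which did not matter for the pour.

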